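# Crib the last layer of bar blanks and index the turntable to its third stop

## Robot

A 6-joint arm with a two-finger parallel gripper is mounted at the origin on the work surface. World frame = base frame: x ahead of the robot, y to its left, z up, the work surface at z = 0. Lengths are in m, angles in rad, forces in N, time in s.
With the tool pointing down it reaches from about 0.375 to 0.975 m from the base axis. Payload 3.8 kg.
Tool frame: the origin (TCP) lies midway between the tips of the shut fingers; the grasp point (between the pads) lies 19 mm behind it; z points along the fingers, y is the line along which they close (so a half turn about z gives the same grasp; the last joint's range is limited). The gripper opens to 85 mm and grips with 20 to 120 N. Pads are 22 mm wide; open, the fingers measure 114 mm over their backs; the gripper's body (76 mm by 85 mm) begins 54 mm behind the grasp point. The pads swing forward as they close: fully open they stand 13 mm farther back than shut.
Start: joints at [-1.352, 0.264, 1.604, -0, 1.274, -0.037], TCP at [0.171, -0.653, 0.205] pointing down, gripper open.
Joint ranges: [-2.63, 2.63], [-0.94, 2.18], [0.31, 2.57], [-1.31, 4.45], [0, 2.66], [-2.55, 2.55]. Speed limits (rad/s): [2.57, 2.57, 3.14, 3.14, 3.14, 3.14].

## Interface

Orientations are given as a rotation vector (axis times angle).
In Python, from workcell import bot, cams gives the robot as it stands.
- The arm moves only by the tool play_rows, never from a script. Its argument "rows" is a list of rows, each a list of 2 entries, a list of its own where there are three numbers: the shift along the tool's x, y, z scaled (see below), then the turn, a rotation vector about the tool's x, y, z scaled (see below). A call has 1 to 20 rows; each row is the pose to reach, as a shift and turn from the pose commanded when the call began, along the tool's axes at that moment; what a row does not reach only later rows make up. The controller multiplies each number of a shift by 250 mm and each number of a turn by 45 degrees. A row lasts 1/12 s, in which the tool goes at most 41.7 mm and 7.16 degrees, less where a joint would pass 70% of its speed; a pose out of reach is approached as far as the arm can. A call with a number of a shift or a turn outside -1 to 1 is refused whole. A call with a gripper value outside its range is refused whole. "claw" is the opening, from -1 (shut) to 1 (fully open), set as the call begins (left out, the last holds). The fingers move at their own pace and stop on an object; "newtons" is the grip in N (left out, the last holds). Time passes only in rows, so rows that repeat a pose let the fingers close. It gives the time, the measured TCP pose, the force, the opening and the grip force at its end, in the units of the state.
- bot.read_state(): the state, without advancing time (a new reading comes with each control period).
- cams.read_camera(name): name is "scene" or "top" or "wrist"; returns a dict with "image" (384x512x3 uint8, red, green, blue), "K" (3x3 intrinsics, pixels), "k1" (the pictures are not rectified: a ray, as slopes to the right and down, at radius r is drawn at 1 + k1 r^2 times it, then the intrinsics apply), "T" (4x4, takes a point from camera to world coordinates); the wrist camera has in their place "mount" (4x4, takes a point from camera to tool coordinates, whose origin is the TCP and whose axes are the flange's). Camera axes: x right, y down, z forward; pixel columns grow to the right and rows downward; lengths in m; the calibration is good to about 2 mm. A picture is of the moment at which its call begins: read the wrist's pose just before it. There is no depth.
- bot.finish_job(): hands the job in; it is judged then, once.
The state is a dict: "time": time; "q": joint angles; "joint_vel": joint speeds; "joint_torque": joint torques, N m; "tool_pos": TCP position; "tcp_rot": TCP orientation; "wrist_force": force on the tool from outside, world axes, zero at the start; "torque": the same for the moment, N m; "width": opening from 0.0 (shut) to 1.0 (fully open); "grip_force": force on a finger pad.
Only numpy, scipy, OpenCV 4.12 (cv2) and the standard library are available. Lean on these libraries where they do the work, as an engineer would, in place of code of your own. Each camera call takes 0.05 s, during which the arm holds its last target. There are 200 camera calls.

## Task

Finish the stack of aluminium slats on the indexing turntable: lay the two loose slats flat on top as a third layer, crosswise to the middle layer and each straight above a slat of the bottom layer, and let go of them. Then grip the black bar knob on the blue box and turn it clockwise (seen from above), counting the clicks, from home to the third click (the big orange dot) without going on towards the fourth; the turntable turns with it, so gently enough that the stack stays in order. The knob springs back when released, so finish while still gripping it and holding it in the third stop; leave the red magnetic base, the screwdriver and the stud bolt where they are.

Things in the scene. Friction and masses are not known exactly. Their poses are not given: they have to be found in the camera images.
- slat_a: an aluminium bar blank (slat), 110 mm long (its x) x 24 mm wide (its y) x 18 mm high (its z), about 100 to 165 g, loose; origin at the centre of its underside. Lies at first on the bench, near the robot, roughly along world x; one of the two for the third layer.
- slat_b: an aluminium bar blank (slat), 110 mm long (its x) x 24 mm wide (its y) x 18 mm high (its z), about 100 to 165 g, loose; origin at the centre of its underside. Lies at first on the bench, farther from the robot, roughly along world x; one of the two for the third layer.
- low_1: an aluminium bar blank (slat), 110 mm long (its x) x 24 mm wide (its y) x 18 mm high (its z), about 100 to 165 g, loose; origin at the centre of its underside. In the bottom layer on the turntable, at y = +38 mm of plate_top, along its x.
- low_2: an aluminium bar blank (slat), 110 mm long (its x) x 24 mm wide (its y) x 18 mm high (its z), about 100 to 165 g, loose; origin at the centre of its underside. In the bottom layer on the turntable, at y = -38 mm of plate_top, along its x.
- mid_1: an aluminium bar blank (slat), 110 mm long (its x) x 24 mm wide (its y) x 18 mm high (its z), about 100 to 165 g, loose; origin at the centre of its underside. In the middle layer, across the bottom slats, at x = +38 mm of plate_top, along its y.
- mid_2: an aluminium bar blank (slat), 110 mm long (its x) x 24 mm wide (its y) x 18 mm high (its z), about 100 to 165 g, loose; origin at the centre of its underside. In the middle layer, across the bottom slats, at x = -38 mm of plate_top, along its y.
- plate_top (a point): centre of the round turntable's top face (black rubber pad, 80 mm radius, on a grey 150 mm square foot), 45 mm above the bench; z up, turns with the plate. Its four slats make two layers, 36 mm high, so the third layer's underside comes 36 mm above this point. The plate is geared 1:1 to the knob and turns the same way.
- selector: the blue box with the index knob, 100 x 100 mm, 25 mm high with its grey dial, fixed to the bench; origin at the centre of its underside. It carries the knob. White dots on the dial mark home (towards its -x) and stops 1, 2, 4, 5 clockwise; the third is a bigger orange dot.
- knob_grip (a point): point on the knob's upright axis at the height to grip, 56 mm above the bench; turns with the knob. The black bar grip is 46 mm long along this frame's x, 14 mm wide along its y (pinch it across y) and reaches from 33 to 69 mm above the bench; a 48 mm disc lies below it. White pointer line on the -x half.
- knob (a joint): turn of the knob in rad, clockwise from above positive (yaw of knob_grip decreases); starts at home, 0, at an end stop. A click every 0.419 rad (24 deg), the third at 1.257, end of travel 2.094. A return spring of 0.09 to 0.11 N m pulls it home; the clicks are a ripple of 0.06 N m on top, too weak to keep it, so it runs home when let go.
- magbase: bystander: red magnetic base, 50 x 45 x 45 mm with a 30 mm steel post of 14 mm diameter on top; origin at the centre of its underside. Leave alone.
- driver: bystander: screwdriver with a green handle lying on the bench, about 200 mm long along its x, 30 mm high at most; origin on the bench near its middle. Leave alone.
- stud: bystander: dark steel stud bolt standing on its 28 mm head, 50 mm high. Leave alone.
Mind the look-alikes: they are no part of the job. Leave any pink or yellow look-alike of the slat_b alone.

How it is judged:
On the way, in this order (a step that is already met when the one before it is completed fails the run):
1. both loose slats lie as the third layer, let go, with the knob still at home (((horizontal distance between slat_a and low_1 below 0.015 m and horizontal distance between slat_b and low_2 below 0.015 m) or (horizontal distance between slat_a and low_2 below 0.015 m and horizontal distance between slat_b and low_1 below 0.015 m)) and z of slat_a in the frame of plate_top between 0.032 and 0.04 m and angle between the x axis of each of slat_a, slat_b, low_1, low_2 and the x axis of plate_top, either way round below 0.15 rad and angle between each of slat_a, slat_b's own z axis and vertical below 0.08 rad and z of slat_b in the frame of plate_top between 0.032 and 0.04 m and y of low_1 in the frame of plate_top between 0.026 and 0.05 m and x of low_1 in the frame of plate_top between -0.015 and 0.015 m and z of low_1 in the frame of plate_top between -0.004 and 0.004 m and y of low_2 in the frame of plate_top between -0.05 and -0.026 m and x of low_2 in the frame of plate_top between -0.015 and 0.015 m and z of low_2 in the frame of plate_top between -0.004 and 0.004 m and x of mid_1 in the frame of plate_top between 0.026 and 0.05 m and y of mid_1 in the frame of plate_top between -0.015 and 0.015 m and z of mid_1 in the frame of plate_top between 0.014 and 0.022 m and angle between the x axis of each of mid_1, mid_2 and the y axis of plate_top, either way round below 0.15 rad and x of mid_2 in the frame of plate_top between -0.05 and -0.026 m and y of mid_2 in the frame of plate_top between -0.015 and 0.015 m and z of mid_2 in the frame of plate_top between 0.014 and 0.022 m and value of joint knob below 0.15 rad and contact force between the fingers and slat_a below 0.1 N and contact force between the fingers and slat_b below 0.1 N), for 0.2 s.
2. the knob is in its first stop (value of joint knob between 0.28888 and 0.54888 rad).
3. the knob is in its second stop (value of joint knob between 0.70776 and 0.96776 rad).
4. the knob is held in its third stop (value of joint knob between 1.12664 and 1.38664 rad and contact force between the fingers and selector above 2 N), for 0.2 s.
At the end, for the whole second after the job is handed in: The fingers hold the knob (more than 2 N) still within 0.13 rad of the third stop; the two added slats lie flat as third layer, each within 15 mm of above a bottom slat and 0.15 rad of its direction; the lower four slats are still in their places on the plate (within 12 to 15 mm and 0.15 rad) (all of step 4 and velocity of joint knob between -0.15 and 0.15 rad/s and ((horizontal distance between slat_a and low_1 below 0.015 m and horizontal distance between slat_b and low_2 below 0.015 m) or (horizontal distance between slat_a and low_2 below 0.015 m and horizontal distance between slat_b and low_1 below 0.015 m)) and z of slat_a in the frame of plate_top between 0.032 and 0.04 m and angle between the x axis of each of slat_a, slat_b, low_1, low_2 and the x axis of plate_top, either way round below 0.15 rad and angle between each of slat_a, slat_b's own z axis and vertical below 0.08 rad and z of slat_b in the frame of plate_top between 0.032 and 0.04 m and y of low_1 in the frame of plate_top between 0.026 and 0.05 m and x of low_1 in the frame of plate_top between -0.015 and 0.015 m and z of low_1 in the frame of plate_top between -0.004 and 0.004 m and y of low_2 in the frame of plate_top between -0.05 and -0.026 m and x of low_2 in the frame of plate_top between -0.015 and 0.015 m and z of low_2 in the frame of plate_top between -0.004 and 0.004 m and x of mid_1 in the frame of plate_top between 0.026 and 0.05 m and y of mid_1 in the frame of plate_top between -0.015 and 0.015 m and z of mid_1 in the frame of plate_top between 0.014 and 0.022 m and angle between the x axis of each of mid_1, mid_2 and the y axis of plate_top, either way round below 0.15 rad and x of mid_2 in the frame of plate_top between -0.05 and -0.026 m and y of mid_2 in the frame of plate_top between -0.015 and 0.015 m and z of mid_2 in the frame of plate_top between 0.014 and 0.022 m and linear speed of each of slat_a, slat_b below 0.03 m/s); the arm keeps its last pose, push and grip.
It fails at once if the knob is turned past the third stop towards the fourth (value of joint knob above 1.50664 rad).
It fails at once if the magnetic base is disturbed (moved 20 mm) (distance of magbase from where it was at the start of the episode above 0.02 m).
It fails at once if the screwdriver is disturbed (moved 20 mm) (distance of driver from where it was at the start of the episode above 0.02 m).
It fails at once if the stud bolt is disturbed (moved 20 mm) (distance of stud from where it was at the start of the episode above 0.02 m).
It also fails if it takes over 72 s, if anything falls off the work surface, if the arm or the gripper's body presses on something with over 40 N, if the wrist force passes 120 N, or if a joint passes its speed limit or range.

## Working session

There is one attempt and no reset: what is moved stays moved. The work goes in short steps, Python scripts to look and compute and a tool call to move; the robot and the scene stay as the last step left them, time stands still between calls to the robot, and variables do not carry over. Pictures are saved under pics/ and viewed, at most 10 in all, crops included, and the job is handed in when it is done.

Besides the shell and the picture viewer there is one more tool, called after "Emit:" in YAML: its name, and indented under it one key for each argument. play_rows: Moves the arm, as the interface text tells. Its arguments: {"type":"object","properties":{"rows":{"type":"array","items":{"type":"array"}},"claw":{"type":"number"},"newtons":{"type":"number"}},"required":["rows"]}

```bash
mkdir -p pics; cat > h.py <<'E'
import numpy as np, cv2
from scipy.spatial.transform import Rotation as R
from workcell import bot, cams
def grab(n):
    s=bot.read_state(); c=cams.read_camera(n)
    if n=="wrist":
        T=np.eye(4);T[:3,:3]=R.from_rotvec(s["tcp_rot"]).as_matrix();T[:3,3]=s["tool_pos"];c["T"]=T@c["mount"]
    return c
def save(c,name): cv2.imwrite("pics/"+name,cv2.cvtColor(c["image"],cv2.COLOR_RGB2BGR))
def ray(c,uv,z):
    uv=np.atleast_2d(np.array(uv,float)); D=np.array([c["k1"],0,0,0,0],float)
    # 1+k1 r^2 = opencv model
    n=cv2.undistortPoints(uv[:,None],np.array(c["K"],float),D)[:,0]
    d=np.c_[n,np.ones(len(n))]@c["T"][:3,:3].T; o=c["T"][:3,3]
    return o+d*((z-o[2])/d[:,2])[:,None]
def proj(c,P):
    Ti=np.linalg.inv(c["T"]);p=np.atleast_2d(P)@Ti[:3,:3].T+Ti[:3,3]
    return cv2.projectPoints(p,np.zeros(3),np.zeros(3),np.array(c["K"],float),np.array([c["k1"],0,0,0,0],float))[0][:,0]
E
python3 - <<'E'
from h import *
s=bot.read_state();print(s)
for n in("scene","top"):
    c=grab(n);save(c,n+"0.png");print(n,c["K"],c["k1"],np.round(c["T"],3))
E
```

```text
{'time': 0.0, 'q': array([-1.35193252e+00,  2.64774556e-01,  1.60535441e+00, -2.20159103e-05,
        1.27373176e+00, -3.68809556e-02]), 'joint_vel': array([ 0.0008763 ,  0.00044073,  0.00017471,  0.00125719,  0.00091691,
       -0.00071527]), 'joint_torque': array([ 1.73534219e-03, -5.15111089e+01, -3.67312753e+01, -1.75572318e-04,
        1.28979731e-02, -2.00419743e-05]), 'tool_pos': array([ 0.17058307, -0.65227154,  0.20385827]), 'tcp_rot': array([-3.11370333e+00, -4.00351323e-01,  3.56389991e-04]), 'wrist_force': array([-0.52603731,  0.02094309,  0.18828504]), 'torque': array([-0.04967223, -0.02644544, -0.01123566]), 'grip_force': 0.0, 'width': 1.0023757842836836}
scene [[356.77142553   0.         261.68343906]
 [  0.         356.77142553 195.82131879]
 [  0.           0.           1.        ]] -0.10038068951189087 [[ 0.631  0.421 -0.652  1.074]
 [ 0.776 -0.334  0.536 -0.384]
 [ 0.008 -0.844 -0.537  0.433]
 [ 0.     0.     0.     1.   ]]
top [[367.22327923   0.         249.27104575]
 [  0.         367.22327923 193.46721329]
 [  0.           0.           1.        ]] -0.046626136933028486 [[-0.027 -0.995  0.096  0.552]
 [-0.999  0.029  0.024 -0.006]
 [-0.026 -0.096 -0.995  0.81 ]
 [ 0.     0.     0.     1.   ]]
```

View pics/top0.png

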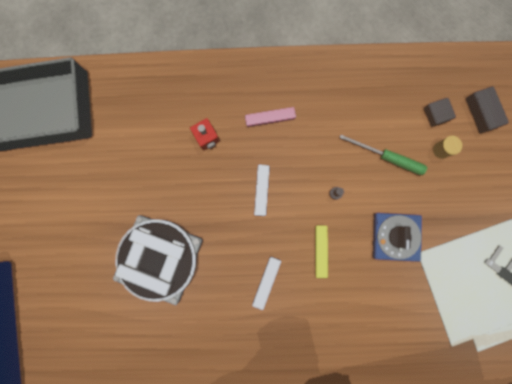

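View pics/scene0.png

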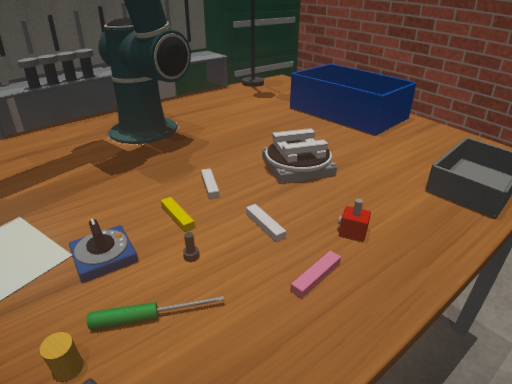

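The top view shows the turntable at (155,260), the loose white slats at (262,190) and (267,283), and the selector at (398,237). The stud is at (336,193) and the look-alikes are pink and yellow. Next I measure these.

```bash
python3 - <<'E'
from h import *
c=grab("top");im=c["image"];hsv=cv2.cvtColor(im,cv2.COLOR_RGB2HSV)
m=((hsv[...,1]<50)&(hsv[...,2]>165)).astype(np.uint8)
n,l,st,ce=cv2.connectedComponentsWithStats(m)
for i in range(1,n):
    if st[i,4]<150 or st[i,4]>3000: continue
    pts=np.argwhere(l==i)[:,::-1].astype(np.float32)
    z=0.018 if ce[i][0]>220 else .081
    w=ray(c,pts,z)[:,:2].astype(np.float32)
    print(i,np.round(ce[i]),st[i,4],cv2.minAreaRect(w*1000), "mean",w.mean(0))
mb=((hsv[...,0]>100)&(hsv[...,0]<125)&(hsv[...,1]>120)&(hsv[...,2]>60)).astype(np.uint8)
mb[:, :300]=0
pts=np.argwhere(mb)[:,::-1].astype(np.float32);w=ray(c,pts,.02)[:,:2].astype(np.float32);print("sel",cv2.minAreaRect(w*1000))
a=cv2.resize(im[205:315,100:215],None,fx=5,fy=5,interpolation=cv2.INTER_CUBIC)[:, :]
b=cv2.resize(im[200:275,365:430],None,fx=7.3,fy=7.3,interpolation=cv2.INTER_CUBIC)
b=b[:550,:220*2] if b.shape[1]<440 else b[:550]
H=np.zeros((550,800,3),np.uint8);a=cv2.resize(a,(400,383));b=cv2.resize(b,(400,461));H[:383,:400]=a;H[:461,400:]=b
cv2.imwrite("pics/z1.png",H[...,::-1])
E
```

```text
3 [261. 190.] 604 ((635.9639892578125, -13.95197868347168), (26.43095588684082, 111.94662475585938), 84.03399658203125) mean [ 0.6354156 -0.0135704]
5 [157. 253.] 1683 ((492.601318359375, 196.92335510253906), (167.8662567138672, 148.6548309326172), 8.795295715332031) mean [0.5085368  0.19814225]
16 [266. 283.] 632 ((436.139892578125, -18.16364288330078), (25.608999252319336, 110.58877563476562), 67.42306518554688) mean [ 0.43583703 -0.01815343]
17 [141. 280.] 668 ((457.59368896484375, 229.777099609375), (110.84717559814453, 27.42632484436035), 70.51463317871094) mean [0.45742282 0.22967474]Traceback (most recent call last):
  File "<stdin>", line 13, in <module>
  File "h.py", line 13, in ray
    n=cv2.undistortPoints(uv[:,None],np.array(c["K"],float),D)[:,0]
      ~~~~~~~~~~~~~~~~~~~^^^^^^^^^^^^^^^^^^^^^^^^^^^^^^^^^^^^^
cv2.error: OpenCV(4.12.0) /io/opencv/modules/calib3d/src/undistort.dispatch.cpp:347: error: (-215:Assertion failed) CV_IS_MAT(_src) && CV_IS_MAT(_dst) && (_src->rows == 1 || _src->cols == 1) && (_dst->rows == 1 || _dst->cols == 1) && _src->cols + _src->rows - 1 == _dst->rows + _dst->cols - 1 && (CV_MAT_TYPE(_src->type) == CV_32FC2 || CV_MAT_TYPE(_src->type) == CV_64FC2) && (CV_MAT_TYPE(_dst->type) == CV_32FC2 || CV_MAT_TYPE(_dst->type) == CV_64FC2) in function 'cvUndistortPointsInternal'
```

```bash
python3 - <<'E'
from h import *
c=grab("top");im=c["image"];hsv=cv2.cvtColor(im,cv2.COLOR_RGB2HSV)
print("selpix",hsv[218,380],hsv[255,418])
print(im[243,157],im[279,144],im[260,118],im[190,262],im[262,170])
a=cv2.resize(im[205:315,100:215],(400,383),interpolation=cv2.INTER_CUBIC)
b=cv2.resize(im[200:275,365:430],(400,461),interpolation=cv2.INTER_CUBIC)
H=np.zeros((470,800,3),np.uint8);H[:383,:400]=a;H[:461,400:]=b
cv2.imwrite("pics/z1.png",H[...,::-1])
E
```

```text
selpix [111 107 143] [110  98 140]
[203 206 211] [202 205 210] [84 78 76] [204 206 210] [203 206 210]
```

View pics/z1.png

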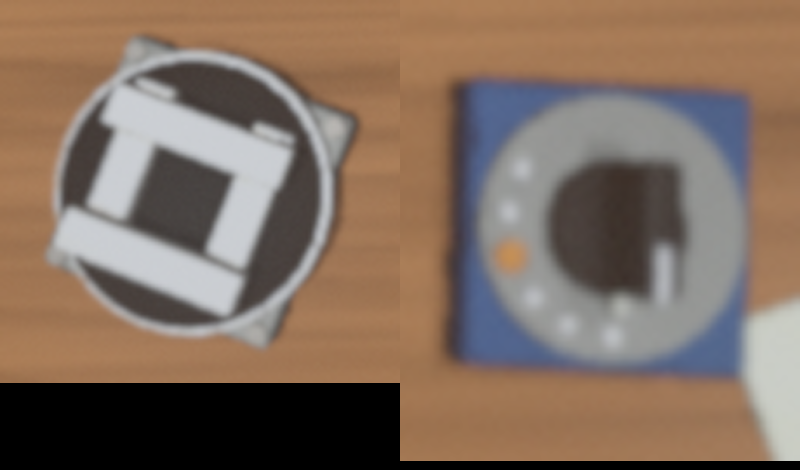

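```bash
python3 - <<'E'
from h import *
c=grab("top");im=c["image"];hsv=cv2.cvtColor(im,cv2.COLOR_RGB2HSV)
Z=lambda p:np.array(p)/np.array([400/115,383/110])+[100,205]-.5
f=lambda p,z:ray(c,Z(p),z)[:,:2]
for nm,p,z in(("midU",[(118,80),(295,150),(277,192),(98,122)],.081),("midL",[(71,207),(245,277),(230,317),(50,252)],.081),
  ("lowL",[(117,130),(157,146),(127,220),(88,205)],.063),("lowR",[(235,177),(274,193),(243,270),(207,252)],.063)):
    w=f(p,z);e=[np.degrees(np.arctan2(*(w[b]-w[a])[::-1])) for a,b in((0,1),(3,2),(0,3),(1,2))]
    print(nm,w.mean(0).round(4),np.round(e,1),np.linalg.norm(w[1]-w[0]).round(4),np.linalg.norm(w[3]-w[0]).round(4))
# ring
m=((hsv[...,1]<50)&(hsv[...,2]>165)).astype(np.uint8);n,l,st,ce=cv2.connectedComponentsWithStats(m)
i=l[243,157];p=np.argwhere(l==i)[:,::-1]
for z in(.045,):
    w=ray(c,p,z)[:,:2];h=cv2.convexHull((w*1000).astype(np.float32));print("ring",z,cv2.fitEllipse(h))
mb=((hsv[...,0]>100)&(hsv[...,0]<125)&(hsv[...,1]>85)).astype(np.uint8);mb[:,:340]=0;mb[:205]=0;mb[275:]=0;mb[:,428:]=0
mb=cv2.morphologyEx(mb,cv2.MORPH_OPEN,np.ones((3,3)))
n,l,st,ce=cv2.connectedComponentsWithStats(mb);print(st,ce)
p=np.argwhere(mb)[:,::-1];w=(ray(c,p,.02)[:,:2]*1000).astype(np.float32);print("sel",cv2.minAreaRect(w))
Zk=lambda p:np.array(p)/np.array([400/65,461/75])+[365,200]-.5
# dial dots z=.025: home(612,337) 3(511,257)
print("dots",ray(c,Zk([(612,337),(568,325),(534,297),(511,257),(510,212),(523,168)]),.025)[:,:2].round(4))
print("bartop",ray(c,Zk([(645,165),(680,165),(680,304),(650,304)]),.069)[:,:2].round(4))
E
```

```text
midU [0.5276 0.2   ] [-112.4 -112.   153.8  155.7] 0.1108 0.0265
midL [0.4563 0.2281] [-112.3 -110.1  154.1  158.3] 0.1086 0.0281
lowL [0.5051 0.2493] [-112.4 -111.4  158.2  157.1] 0.0258 0.0467
lowR [0.4761 0.1798] [-113.  -116.9  158.5  156.9] 0.0249 0.0461
ring 0.045 ((491.5799865722656, 212.32095336914062), (164.1543426513672, 174.55796813964844), 106.25325775146484)
[[     0      0    512    384 196351]
 [   377    214     10     12     82]
 [   412    216      9      8     49]
 [   376    245     10     13     84]
 [   411    253      8      7     42]] [[255.32051276 191.44199418]
 [380.43902439 218.2195122 ]
 [416.63265306 218.87755102]
 [379.25       252.47619048]
 [415.19047619 256.61904762]]
sel ((526.7561645507812, -301.9994812011719), (92.97061920166016, 92.4126968383789), 84.90525817871094)
dots [[ 0.4847 -0.4389]
 [ 0.4893 -0.4238]
 [ 0.4993 -0.4125]
 [ 0.5133 -0.4055]
 [ 0.5287 -0.4062]
 [ 0.5437 -0.4119]]
bartop [[ 0.5439 -0.4298]
 [ 0.5435 -0.4415]
 [ 0.4983 -0.438 ]
 [ 0.4987 -0.428 ]]
```

```bash
cat >> h.py <<'E'
def go(x,y,z,yaw,s=None):
    """print scaled shift/turn to TCP x,y,z with tool down, tool x at yaw deg"""
    s=s or bot.read_state(); R0=R.from_rotvec(s["tcp_rot"])
    Rt=R.from_euler("z",yaw,degrees=True)*R.from_euler("x",180,degrees=True)
    d=R0.inv().apply(np.array([x,y,z])-s["tool_pos"])/.25
    t=np.degrees((R0.inv()*Rt).as_rotvec())/45
    print("go",np.round(d,4).tolist(),np.round(t,4).tolist())
def pose(s=None):
    s=s or bot.read_state();r=R.from_rotvec(s["tcp_rot"]).as_matrix()
    print("t %.2f"%s["time"],s["tool_pos"].round(4),"yaw %.2f"%np.degrees(np.arctan2(r[1,0],r[0,0])),"zdn",r[:,2].round(3),"F",s["wrist_force"].round(1),"w %.3f g %.1f"%(s["width"],s["grip_force"]),"q6 %.2f"%s["q"][5])
E
python3 - <<'E'
from h import *
c=grab("top");hsv=cv2.cvtColor(c["image"],cv2.COLOR_RGB2HSV)
Zk=lambda p:(np.array(p)-[400,0])/np.array([400/65,461/75])+[365,200]-.5
print("dots",ray(c,Zk([(612,337),(568,325),(534,297),(511,257),(510,212),(523,168)]),.025)[:,:2].round(4))
print("bartop",ray(c,Zk([(645,165),(680,165),(680,304),(650,304)]),.069)[:,:2].round(4))
print("boxtop",ray(c,Zk([(470,80),(747,97),(743,376),(464,360)]),.02)[:,:2].round(4))
go(.436,-.018,.2,-22.6);pose()
E
```

```text
dots [[ 0.4893 -0.2998]
 [ 0.4938 -0.2849]
 [ 0.5038 -0.2737]
 [ 0.5177 -0.2666]
 [ 0.5331 -0.2671]
 [ 0.5481 -0.2725]]
bartop [[ 0.548  -0.2976]
 [ 0.5477 -0.309 ]
 [ 0.5027 -0.3062]
 [ 0.503  -0.2964]]
boxtop [[ 0.5791 -0.2575]
 [ 0.5703 -0.3542]
 [ 0.4741 -0.3464]
 [ 0.4826 -0.25  ]]
go [1.6689, -2.1881, 0.0207] [-0.001, 0.0003, 0.8278]
t 0.30 [ 0.1707 -0.6528  0.2047] yaw 14.65 zdn [-0.     0.001 -1.   ] F [-0.1 -0.2  0.2] w 1.000 g 0.0 q6 -0.04
```

Emit:
play_rows:
  rows:
    - [[0.556, -0.729, 0], [0, 0, 0]]
    - [[0.556, -0.729, 0], [0, 0, 0]]
    - [[0.556, -0.729, 0], [0, 0, 0]]
    - [[0.556, -0.729, 0], [0, 0, 0]]
    - [[0.556, -0.729, 0], [0, 0, 0]]
    - [[0.556, -0.729, 0], [0, 0, 0]]
  claw: 1
  newtons: 40

```text
time: 0.8
tool_pos: [0.2601, -0.4374, 0.2049]
tcp_rot: [-3.114, -0.402, -0.001]
wrist_force: [0.3, 0.3, -0.7]
width: 1.002
grip_force: 0.0
```

Emit:
play_rows:
  rows:
    - [[0.556, -0.729, 0], [0, 0, 0]]
    - [[0.556, -0.729, 0], [0, 0, 0]]
    - [[0.556, -0.729, 0], [0, 0, 0]]
    - [[0.556, -0.729, 0], [0, 0, 0]]
    - [[0.556, -0.729, 0], [0, 0, 0]]
    - [[0.556, -0.729, 0], [0, 0, 0]]

```text
time: 1.3
tool_pos: [0.3482, -0.2264, 0.2053]
tcp_rot: [-3.114, -0.403, -0.002]
wrist_force: [0.6, -0.6, 1.6]
width: 1.002
grip_force: 0.0
```

Emit:
play_rows:
  rows:
    - [[0.556, -0.729, 0.02], [0, 0, 0.828]]
    - [[0.556, -0.729, 0.02], [0, 0, 0.828]]
    - [[0.556, -0.729, 0.02], [0, 0, 0.828]]
    - [[0.556, -0.729, 0.02], [0, 0, 0.828]]
    - [[0.556, -0.729, 0.02], [0, 0, 0.828]]
    - [[0.556, -0.729, 0.02], [0, 0, 0.828]]
    - [[0.556, -0.729, 0.02], [0, 0, 0.828]]
    - [[0.556, -0.729, 0.02], [0, 0, 0.828]]

```text
time: 1.97
tool_pos: [0.4371, -0.0148, 0.2004]
tcp_rot: [-3.079, 0.611, -0.001]
wrist_force: [-0.5, -0.5, -0.3]
width: 0.995
grip_force: 0.0
```

```bash
python3 - <<'E'
from h import *
pose();c=grab("wrist");save(c,"w1.png");print(np.round(c["mount"],3).tolist(),c["K"][0],c["k1"])
print(proj(c,[.436,-.018,.018]))
E
```

```text
t 1.97 [ 0.4371 -0.0148  0.2004] yaw -22.44 zdn [ 0.001  0.002 -1.   ] F [-0.5 -0.5 -0.3] w 0.995 g 0.0 q6 1.87
[[0.001, -0.954, -0.301, 0.077], [1.0, 0.001, 0.001, 0.001], [-0.0, -0.301, 0.954, -0.169], [0.0, 0.0, 0.0, 1.0]] [276.8008507    0.         258.77181512] -0.06515162306765904
[[261.08551325 164.2968378 ]]
```

View pics/w1.png

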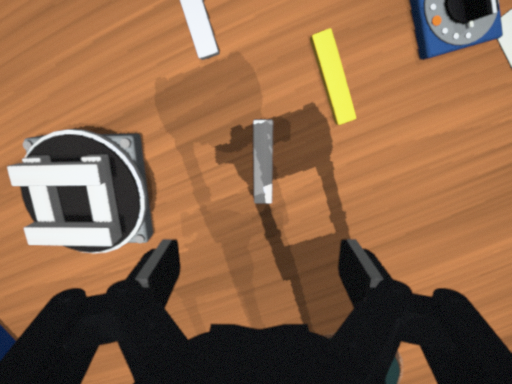

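The wrist view shows the near slat upright at (263,161), partly in the gripper's shadow, with the stack at (75,190). I'll measure the slat in this view.

```bash
python3 - <<'E'
from h import *
c=grab("wrist");hsv=cv2.cvtColor(c["image"],cv2.COLOR_RGB2HSV)
m=((hsv[...,1]<60)&(hsv[...,2]>95)).astype(np.uint8);m[:,:230]=0;m[:,300:]=0;m[230:]=0;m[:90]=0
n,l,st,ce=cv2.connectedComponentsWithStats(m);i=1+np.argmax(st[1:,4]);print(st[i])
w=(ray(c,np.argwhere(l==i)[:,::-1],.018)[:,:2]*1000).astype(np.float32);print(cv2.minAreaRect(w),w.mean(0))
go(.436,-.0175,.06,-22.4);
E
```

```text
[ 251  119   20   85 1618]
((437.0624084472656, -20.42926788330078), (24.948759078979492, 110.62062072753906), 67.26737213134766) [439.2122  -21.14988]
go [0.0, -0.0021, 0.5606] [0.0007, 0.0002, -0.0]
```

Emit:
play_rows:
  rows:
    - [[0.005, 0.018, 0.15], [0, 0, 0]]
    - [[0.005, 0.018, 0.3], [0, 0, 0]]
    - [[0.005, 0.018, 0.45], [0, 0, 0]]
    - [[0.005, 0.018, 0.57], [0, 0, 0]]
    - [[0.005, 0.018, 0.65], [0, 0, 0]]
    - [[0.005, 0.018, 0.7], [0, 0, 0]]
    - [[0.005, 0.018, 0.74], [0, 0, 0]]
    - [[0.005, 0.018, 0.77], [0, 0, 0]]
    - [[0.005, 0.018, 0.782], [0, 0, 0]]
    - [[0.005, 0.018, 0.782], [0, 0, 0]]
    - [[0.005, 0.018, 0.782], [0, 0, 0]]

```text
time: 2.98
tool_pos: [0.4361, -0.0235, 0.0054]
tcp_rot: [-3.081, 0.616, -0.002]
wrist_force: [0.2, -0.4, -0.6]
width: 1.003
grip_force: 0.0
```

Emit:
play_rows:
  rows:
    - [[0, 0, 0], [0, 0, 0]]
    - [[0, 0, 0], [0, 0, 0]]
    - [[0, 0, 0], [0, 0, 0]]
    - [[0, 0, 0], [0, 0, 0]]
    - [[0, 0, 0], [0, 0, 0]]
    - [[0, 0, 0], [0, 0, 0]]
    - [[0, 0, 0], [0, 0, 0]]
    - [[0, 0, 0], [0, 0, 0]]
    - [[0, 0, 0], [0, 0, 0]]
    - [[0, 0, 0], [0, 0, 0]]
  claw: -1
  newtons: 40

```text
time: 3.82
tool_pos: [0.4352, -0.0232, 0.0046]
tcp_rot: [-3.081, 0.616, 0.0]
wrist_force: [0.2, 0.5, 0.7]
width: 0.002
grip_force: 0.0
```

Emit:
play_rows:
  rows:
    - [[0, 0, -0.05], [0, 0, 0]]
    - [[0, 0, -0.15], [0, 0, 0]]
    - [[0, 0, -0.3], [0, 0, 0]]
    - [[0, 0, -0.45], [0, 0, 0]]
    - [[0, 0, -0.6], [0, 0, 0]]
    - [[0, 0, -0.6], [0, 0, 0]]

```text
time: 4.32
tool_pos: [0.4412, -0.0238, 0.1631]
tcp_rot: [-3.079, 0.615, -0.023]
wrist_force: [2.2, 0.2, 0.2]
width: 0.002
grip_force: 0.0
```

```bash
python3 - <<'E'
from h import *
pose();go(.5055,.249,.16,-22)
E
```

```text
t 4.32 [ 0.4412 -0.0238  0.1631] yaw -22.60 zdn [ 0.014 -0.002 -1.   ] F [2.2 0.2 0.2] w 0.002 g 0.0 q6 1.85
go [-0.182, -1.1063, 0.0144] [-0.0051, -0.0178, -0.0133]
```

```bash
python3 - <<'E'
from h import *
pose();c=grab("wrist");save(c,"w2.png");print(proj(c,[[.436,-.02,.018]]))
E
```

```text
t 4.32 [ 0.4412 -0.0238  0.1631] yaw -22.60 zdn [ 0.014 -0.002 -1.   ] F [2.2 0.2 0.2] w 0.002 g 0.0 q6 1.85
[[257.29102291 178.1719444 ]]
```

View pics/w2.png

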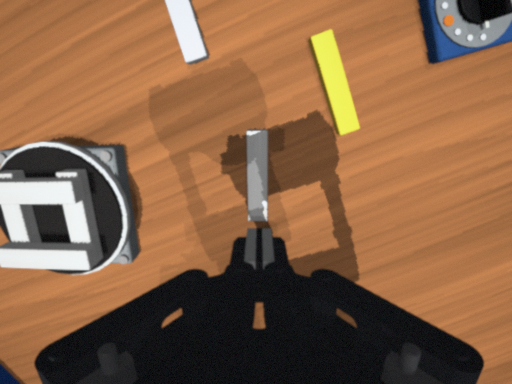

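```bash
python3 - <<'E'
from h import *
s=bot.read_state();c=grab("wrist");hsv=cv2.cvtColor(c["image"],cv2.COLOR_RGB2HSV)
m=((hsv[...,1]<60)&(hsv[...,2]>95)).astype(np.uint8);m[:,:230]=0;m[:,300:]=0;m[226:]=0;m[:90]=0
n,l,st,ce=cv2.connectedComponentsWithStats(m);i=1+np.argmax(st[1:,4]);print(st[i])
w=(ray(c,np.argwhere(l==i)[:,::-1],.018)[:,:2]*1000).astype(np.float32);print(cv2.minAreaRect(w))
r=R.from_rotvec(s["tcp_rot"]).as_matrix();print(r.round(3))
print("tcp px",proj(c,s["tool_pos"]),proj(c,s["tool_pos"]-.019*r[:,2]), proj(c,s["tool_pos"]+.145*r[:,2]))
c=grab("top");hsv=cv2.cvtColor(c["image"],cv2.COLOR_RGB2HSV);m=((hsv[...,1]<50)&(hsv[...,2]>150)).astype(np.uint8)
save(c,"top1.png")
E
```

```text
[ 245  128   23   93 1960]
((437.01239013671875, -20.119686126708984), (24.58999252319336, 110.02989959716797), 67.95319366455078)
[[ 0.923 -0.384  0.011]
 [-0.384 -0.923 -0.001]
 [ 0.01  -0.003 -1.   ]]
tcp px [[257.6133218  223.36434386]] [[257.49183968 236.56409658]] [[258.09472481 171.32368629]]
```

View pics/top1.png

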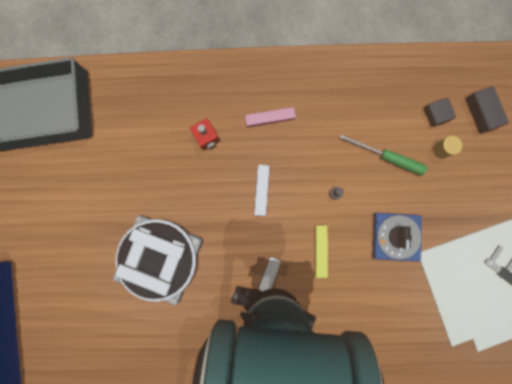

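The slat has not moved; the fingers closed without holding it. In the wrist view the shut tips start at row ~228, while the TCP projects to row 223, so the tips may sit higher than the nominal TCP. I'll pre-open to about 40 mm and descend lower, watching the force.

Emit:
play_rows:
  rows:
    - [[0, 0, 0], [0, 0, 0]]
    - [[0, 0, 0], [0, 0, 0]]
    - [[0, 0, 0], [0, 0, 0]]
    - [[0, 0, 0], [0, 0, 0]]
    - [[0, 0, 0], [0, 0, 0]]
    - [[0, 0, 0], [0, 0, 0]]
  claw: 0

```text
time: 4.97
tool_pos: [0.435, -0.0232, 0.1542]
tcp_rot: [3.081, -0.616, -0.002]
wrist_force: [-1.3, -0.3, 0.1]
width: 0.5
grip_force: 0.0
```

```bash
python3 - <<'E'
from h import *
pose();go(.437,-.0195,.03,-22.5)
c=grab("wrist");cv2.imwrite("pics/w3.png",cv2.resize(c["image"][120:300,170:350],(720,720),interpolation=cv2.INTER_CUBIC)[:600,:,::-1])
E
```

```text
t 4.97 [ 0.435  -0.0232  0.1542] yaw -22.61 zdn [-0.001  0.    -1.   ] F [-1.3 -0.3  0.1] w 0.500 g 0.0 q6 1.85
go [0.0022, -0.0167, 0.4966] [0.0004, 0.0013, -0.0024]
```

View pics/w3.png

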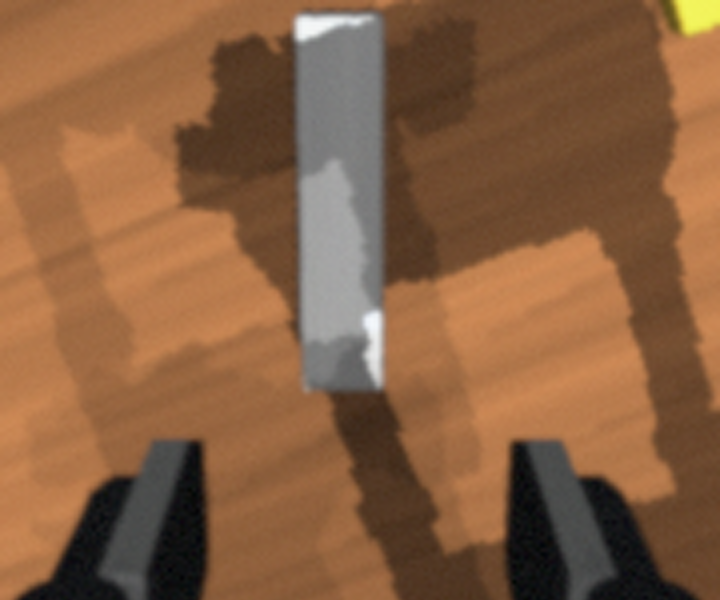

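Measuring the picture: the finger gap spans 76 px for about 42 mm, and the tips are at row 229. Both put the tips roughly 20–27 mm behind the stated TCP, which explains why they closed above the slat. I'll probe downward carefully for contact.

Emit:
play_rows:
  rows:
    - [[0.002, -0.017, 0.12], [0, 0, 0]]
    - [[0.002, -0.017, 0.25], [0, 0, 0]]
    - [[0.002, -0.017, 0.4], [0, 0, 0]]
    - [[0.002, -0.017, 0.5], [0, 0, 0]]
    - [[0.002, -0.017, 0.57], [0, 0, 0]]
    - [[0.002, -0.017, 0.6], [0, 0, 0]]
    - [[0.002, -0.017, 0.6], [0, 0, 0]]
    - [[0.002, -0.017, 0.6], [0, 0, 0]]

```text
time: 5.68
tool_pos: [0.4379, -0.0195, 0.0051]
tcp_rot: [-3.081, 0.616, -0.0]
wrist_force: [0.7, -1.0, -0.0]
width: 0.506
grip_force: 0.0
```

Emit:
play_rows:
  rows:
    - [[0, 0, 0.01], [0, 0, 0]]
    - [[0, 0, 0.02], [0, 0, 0]]
    - [[0, 0, 0.03], [0, 0, 0]]
    - [[0, 0, 0.03], [0, 0, 0]]

```text
time: 6.02
tool_pos: [0.4377, -0.0195, -0.0025]
tcp_rot: [-3.081, 0.616, -0.001]
wrist_force: [0.1, 0.4, -0.3]
width: 0.497
grip_force: 0.0
```

```bash
python3 - <<'E'
from h import *
pose()
c=grab("wrist");cv2.imwrite("pics/w4.png",cv2.resize(c["image"][60:300,130:390],(650,600),interpolation=cv2.INTER_CUBIC)[...,::-1])
E
```

```text
t 6.02 [ 0.4377 -0.0195 -0.0025] yaw -22.60 zdn [ 0.001 -0.    -1.   ] F [ 0.1  0.4 -0.3] w 0.497 g 0.0 q6 1.86
```

View pics/w4.png

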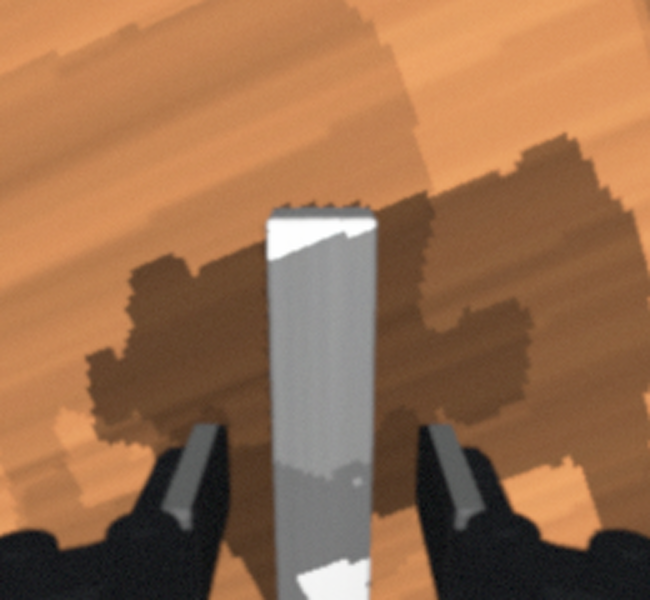

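Emit:
play_rows:
  rows:
    - [[0, 0, 0.015], [0, 0, 0]]
    - [[0, 0, 0.03], [0, 0, 0]]
    - [[0, 0, 0.045], [0, 0, 0]]
    - [[0, 0, 0.056], [0, 0, 0]]
    - [[0, 0, 0.056], [0, 0, 0]]

```text
time: 6.48
tool_pos: [0.4365, -0.0194, -0.0177]
tcp_rot: [3.08, -0.616, -0.003]
wrist_force: [-0.1, -0.2, -0.4]
width: 0.497
grip_force: 0.0
```

Emit:
play_rows:
  rows:
    - [[0, 0, 0.008], [0, 0, 0]]
    - [[0, 0, 0.016], [0, 0, 0]]
    - [[0, 0, 0.016], [0, 0, 0]]

```text
time: 6.73
tool_pos: [0.4372, -0.0195, -0.0212]
tcp_rot: [3.081, -0.616, -0.001]
wrist_force: [-0.0, 0.3, -1.4]
width: 0.502
grip_force: 0.0
```

Emit:
play_rows:
  rows:
    - [[0, 0, 0.006], [0, 0, 0]]
    - [[0, 0, 0.012], [0, 0, 0]]
    - [[0, 0, 0.012], [0, 0, 0]]

```text
time: 6.98
tool_pos: [0.4372, -0.0194, -0.0241]
tcp_rot: [3.081, -0.616, -0.001]
wrist_force: [0.3, 0.9, -0.3]
width: 0.5
grip_force: 0.0
```

Emit:
play_rows:
  rows:
    - [[0, 0, 0], [0, 0, 0]]
    - [[0, 0, 0], [0, 0, 0]]
    - [[0, 0, 0], [0, 0, 0]]
    - [[0, 0, 0], [0, 0, 0]]
    - [[0, 0, 0], [0, 0, 0]]
    - [[0, 0, 0], [0, 0, 0]]
    - [[0, 0, 0], [0, 0, 0]]
    - [[0, 0, 0], [0, 0, 0]]
  claw: -1
  newtons: 40

```text
time: 7.65
tool_pos: [0.4377, -0.0195, -0.0236]
tcp_rot: [-3.081, 0.616, -0.001]
wrist_force: [-0.6, 0.4, 2.4]
width: 0.267
grip_force: 39.6
```

Emit:
play_rows:
  rows:
    - [[0, 0, -0.04], [0, 0, 0]]
    - [[0, 0, -0.12], [0, 0, 0]]
    - [[0, 0, -0.24], [0, 0, 0]]
    - [[0, 0, -0.38], [0, 0, 0]]
    - [[0, 0, -0.5], [0, 0, 0]]
    - [[0, 0, -0.58], [0, 0, 0]]
    - [[0, 0, -0.6], [0, 0, 0]]
    - [[0, 0, -0.6], [0, 0, 0]]
    - [[0, 0, -0.6], [0, 0, 0]]

```text
time: 8.4
tool_pos: [0.4365, -0.0194, 0.1253]
tcp_rot: [3.081, -0.616, -0.002]
wrist_force: [0.2, 0.5, -1.5]
width: 0.271
grip_force: 39.4
```

```bash
python3 - <<'E'
from h import *
pose();go(.47,.12,.16,-22)
E
```

```text
t 8.40 [ 0.4365 -0.0194  0.1253] yaw -22.60 zdn [-0.001  0.    -1.   ] F [ 0.2  0.5 -1.5] w 0.271 g 39.4 q6 1.86
go [-0.0906, -0.5662, -0.139] [0.0005, 0.0016, -0.0134]
```

Emit:
play_rows:
  rows:
    - [[-0.01, -0.08, -0.03], [0, 0, -0.01]]
    - [[-0.04, -0.2, -0.08], [0, 0, -0.013]]
    - [[-0.07, -0.34, -0.12], [0, 0, -0.013]]
    - [[-0.09, -0.46, -0.139], [0, 0, -0.013]]
    - [[-0.09, -0.54, -0.139], [0, 0, -0.013]]
    - [[-0.09, -0.566, -0.139], [0, 0, -0.013]]
    - [[-0.09, -0.566, -0.139], [0, 0, -0.013]]
    - [[-0.09, -0.566, -0.139], [0, 0, -0.013]]

```text
time: 9.07
tool_pos: [0.4693, 0.1192, 0.1587]
tcp_rot: [3.082, -0.598, -0.006]
wrist_force: [-0.5, -0.9, -1.2]
width: 0.272
grip_force: 39.5
```

```bash
python3 - <<'E'
from h import *
pose();c=grab("wrist");save(c,"w5.png");np.save("w5T.npy",c["T"])
E
```

```text
t 9.07 [0.4693 0.1192 0.1587] yaw -21.97 zdn [-0.004 -0.002 -1.   ] F [-0.5 -0.9 -1.2] w 0.272 g 39.5 q6 2.15
```

View pics/w5.png

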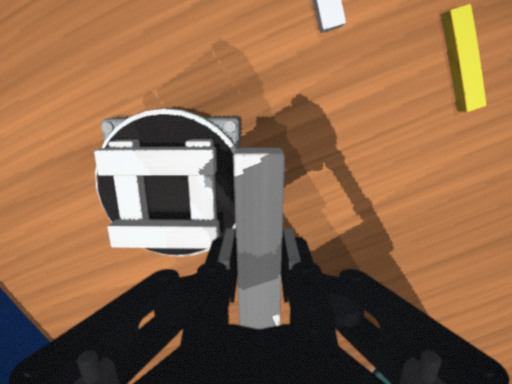

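Stack seen clearly: upper mid face about (95..215, 150..175), lower mid about (109..218, 227..248), with the lows at columns ~116–142 and 188–214. The slat is held level.

```bash
python3 - <<'E'
from h import *
c=grab("wrist");g=cv2.cvtColor(c["image"],cv2.COLOR_RGB2GRAY)
m=(g>195).astype(np.uint8);m[:,:90]=0;m[:,232:]=0;m[:100]=0;m[260:]=0
def rect(rows,z,cols=(90,232)):
    p=np.argwhere(m[rows[0]:rows[1],cols[0]:cols[1]])[:,::-1]+[cols[0],rows[0]]
    mm=np.zeros_like(m);mm[p[:,1],p[:,0]]=1;mm=cv2.morphologyEx(mm,cv2.MORPH_OPEN,np.ones((7,7)))
    p=np.argwhere(mm)[:,::-1];w=(ray(c,p,z)[:,:2]*1000).astype(np.float32);r=cv2.minAreaRect(w);print(rows,p.min(0),p.max(0),np.round(r[0],1),np.round(r[1],1),round(r[2],1),w.mean(0).round(1))
rect((146,178),.081);rect((222,252),.081);rect((180,218),.063,(100,160));rect((180,218),.063,(170,225))
for r in(165,200,238):print(r,np.where(np.diff(m[r].astype(int)))[0])
for cl in(130,165,200):print(cl,np.where(np.diff(m[:,cl].astype(int)))[0])
f=lambda p,z:ray(c,p,z)[:,:2].round(4).tolist()
print(f([(128.5,200),(201.5,200)],.063))
E
```

```text
(146, 178) [ 95 150] [211 177] [527.5 199.7] [109.7  25.2] 67.9 [529.  200.6]
(222, 252) [109 227] [215 247] [458.  227.2] [108.7  22.5] 68.6 [458.5 228.2]
(180, 218) [115 180] [140 217] [503.5 249. ] [23.1 40.5] 67.9 [504.  248.8]
(180, 218) [189 180] [212 217] [475.3 179. ] [22.9 40. ] 67.9 [475.  179.6]
165 [ 95 205]
200 [117 139 189 211]
238 [108 213]
130 [117 121 142 146 150 218 226 247]
165 [109 113 150 174 226 247]
200 [118 122 141 146 149 167 174 219 227 247]
[[0.5023, 0.249], [0.474, 0.1787]]
```

```bash
python3 - <<'E'
from h import *
go(.506,.249,.10,-22)
E
```

```text
go [-0.0608, -0.5385, 0.2366] [0.0028, 0.0031, -0.0014]
```

Emit:
play_rows:
  rows:
    - [[-0.01, -0.08, 0], [0, 0, 0]]
    - [[-0.03, -0.2, 0.02], [0.003, 0.003, 0]]
    - [[-0.05, -0.33, 0.06], [0.003, 0.003, 0]]
    - [[-0.06, -0.44, 0.12], [0.003, 0.003, 0]]
    - [[-0.061, -0.51, 0.18], [0.003, 0.003, 0]]
    - [[-0.061, -0.538, 0.22], [0.003, 0.003, 0]]
    - [[-0.061, -0.538, 0.237], [0.003, 0.003, 0]]
    - [[-0.061, -0.538, 0.237], [0.003, 0.003, 0]]
    - [[-0.061, -0.538, 0.237], [0.003, 0.003, 0]]

```text
time: 9.92
tool_pos: [0.5068, 0.2486, 0.1015]
tcp_rot: [-3.083, 0.602, -0.003]
wrist_force: [-0.0, -0.5, -1.4]
width: 0.267
grip_force: 39.6
```

```bash
python3 - <<'E'
from h import *
pose();go(.506,.249,.059,-22)
E
```

```text
t 9.92 [0.5068 0.2486 0.1015] yaw -22.09 zdn [ 0.002  0.    -1.   ] F [-0.  -0.5 -1.4] w 0.267 g 39.6 q6 2.37
go [-0.004, -0.0001, 0.1699] [-0.0013, -0.0022, -0.0019]
```

Emit:
play_rows:
  rows:
    - [[-0.004, 0, 0.04], [-0.001, -0.002, 0]]
    - [[-0.004, 0, 0.09], [-0.001, -0.002, 0]]
    - [[-0.004, 0, 0.13], [-0.001, -0.002, 0]]
    - [[-0.004, 0, 0.155], [-0.001, -0.002, 0]]
    - [[-0.004, 0, 0.168], [-0.001, -0.002, 0]]
    - [[-0.004, 0, 0.168], [-0.001, -0.002, 0]]
    - [[-0.004, 0, 0.168], [-0.001, -0.002, 0]]

```text
time: 10.5
tool_pos: [0.5064, 0.2506, 0.0594]
tcp_rot: [-3.083, 0.6, -0.001]
wrist_force: [0.8, -0.3, -0.6]
width: 0.266
grip_force: 39.7
```

Emit:
play_rows:
  rows:
    - [[0, 0, 0.003], [0, 0, 0]]
    - [[0, 0, 0.006], [0, 0, 0]]
    - [[0, 0, 0.006], [0, 0, 0]]

```text
time: 10.75
tool_pos: [0.5068, 0.2508, 0.0585]
tcp_rot: [-3.082, 0.599, -0.003]
wrist_force: [0.5, -0.6, -1.0]
width: 0.272
grip_force: 39.7
```

Emit:
play_rows:
  rows:
    - [[0, 0.002, 0.002], [0, 0, 0]]
    - [[0, 0.003, 0.004], [0, 0, 0]]
    - [[0, 0.003, 0.004], [0, 0, 0]]

```text
time: 11.0
tool_pos: [0.5064, 0.25, 0.0574]
tcp_rot: [-3.082, 0.6, -0.002]
wrist_force: [-0.3, 0.5, -0.2]
width: 0.271
grip_force: 39.7
```

Emit:
play_rows:
  rows:
    - [[0, 0, 0.002], [0, 0, 0]]
    - [[0, 0, 0.003], [0, 0, 0]]
    - [[0, 0, 0.003], [0, 0, 0]]

```text
time: 11.25
tool_pos: [0.5064, 0.2501, 0.0574]
tcp_rot: [-3.082, 0.6, -0.002]
wrist_force: [-2.2, -0.8, 5.5]
width: 0.27
grip_force: 40.5
```

Emit:
play_rows:
  rows:
    - [[0, 0, 0], [0, 0, 0]]
    - [[0, 0, 0], [0, 0, 0]]
    - [[0, 0, 0], [0, 0, 0]]
    - [[0, 0, 0], [0, 0, 0]]
    - [[0, 0, 0], [0, 0, 0]]
  claw: -0.05

```text
time: 11.67
tool_pos: [0.5062, 0.2499, 0.0562]
tcp_rot: [-3.082, 0.6, -0.001]
wrist_force: [-0.0, 0.5, 0.1]
width: 0.477
grip_force: 0.0
```

Emit:
play_rows:
  rows:
    - [[0, 0, -0.03], [0, 0, 0]]
    - [[0, 0, -0.1], [0, 0, 0]]
    - [[0, 0, -0.2], [0, 0, 0]]
    - [[0, 0, -0.32], [0, 0, 0]]
    - [[0, 0, -0.42], [0, 0, 0]]
    - [[0, 0, -0.42], [0, 0, 0]]
    - [[0, 0, -0.42], [0, 0, 0]]

```text
time: 12.25
tool_pos: [0.5078, 0.2506, 0.1644]
tcp_rot: [-3.079, 0.599, -0.009]
wrist_force: [0.0, 0.3, -0.8]
width: 0.471
grip_force: 0.0
```

```bash
python3 - <<'E'
from h import *
pose();go(.58,.05,.16,-6)
E
```

```text
t 12.25 [0.5078 0.2506 0.1644] yaw -22.02 zdn [ 0.006  0.003 -1.   ] F [ 0.   0.3 -0.8] w 0.471 g 0.0 q6 2.37
go [0.5684, 0.6358, 0.0166] [-0.006, -0.0067, -0.356]
```

Emit:
play_rows:
  rows:
    - [[0.1, 0.1, 0], [0, 0, -0.1]]
    - [[0.2, 0.23, 0], [0, 0, -0.2]]
    - [[0.31, 0.35, 0.01], [0, 0, -0.3]]
    - [[0.42, 0.47, 0.017], [-0.006, -0.007, -0.356]]
    - [[0.52, 0.58, 0.017], [-0.006, -0.007, -0.356]]
    - [[0.568, 0.636, 0.017], [-0.006, -0.007, -0.356]]
    - [[0.568, 0.636, 0.017], [-0.006, -0.007, -0.356]]
    - [[0.568, 0.636, 0.017], [-0.006, -0.007, -0.356]]

```text
time: 12.92
tool_pos: [0.5771, 0.0483, 0.1554]
tcp_rot: [3.135, -0.168, -0.013]
wrist_force: [-0.7, 0.6, -0.3]
width: 0.479
grip_force: 0.0
```

```bash
python3 - <<'E'
from h import *
pose();c=grab("wrist");save(c,"w6.png");g=cv2.cvtColor(c["image"],cv2.COLOR_RGB2HSV)
print("exp",proj(c,[[.636,-.0138,.018],[.506,.249,.099],[.4775,.1785,.081]]).round(0).tolist())
m=((g[...,1]<60)&(g[...,2]>95)).astype(np.uint8)
n,l,st,ce=cv2.connectedComponentsWithStats(m)
for i in range(1,n):
    if st[i,4]>800:
        w=(ray(c,np.argwhere(l==i)[:,::-1],.018)[:,:2]*1000).astype(np.float32);print(st[i],cv2.minAreaRect(w))
t=grab("top");save(t,"top2.png");h=cv2.cvtColor(t["image"],cv2.COLOR_RGB2HSV)
m=((h[...,1]<50)&(h[...,2]>165)).astype(np.uint8);n,l,st,ce=cv2.connectedComponentsWithStats(m);i=l[190,262]
w=(ray(t,np.argwhere(l==i)[:,::-1],.018)[:,:2]*1000).astype(np.float32);print(st[i],cv2.minAreaRect(w))
W=np.hstack([cv2.resize(c["image"],(400,300)),cv2.resize(t["image"][205:305,95:228],(400,300),interpolation=cv2.INTER_CUBIC)])
cv2.imwrite("pics/c6.png",W[...,::-1])
E
```

```text
t 12.92 [0.5771 0.0483 0.1554] yaw -6.15 zdn [-0.008 -0.002 -1.   ] F [-0.7  0.6 -0.3] w 0.479 g 0.0 q6 1.72
exp [[309.0, 113.0], [66.0, 282.0], [146.0, 290.0]]
[ 297   58   28  105 2539] ((636.6558227539062, -14.175853729248047), (26.582374572753906, 108.87620544433594), 83.78262329101562)
[  55  182  150  143 9187] ((472.39154052734375, 256.7728576660156), (153.67674255371094, 270.30084228515625), 48.439395904541016)
[     0      0    512    384 184676] ((648.4525146484375, 16.50006103515625), (1216.1607666015625, 885.1406860351562), 87.50437927246094)
```

View pics/c6.png

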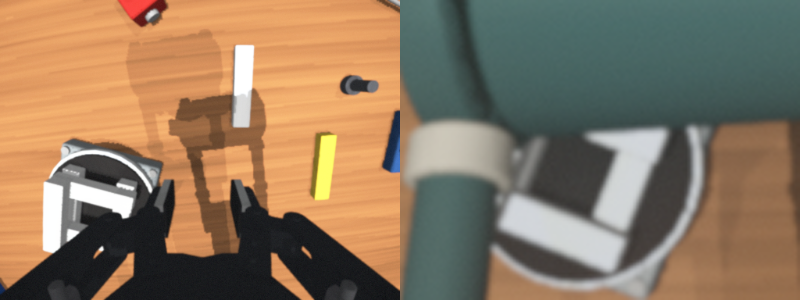

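Slat a rests on the stack where predicted. The far slat measures (0.6365, -0.014) with yaw -6.2°, consistent across both cameras.

```bash
python3 - <<'E'
from h import *
go(.6365,-.014,.06,-6.2)
E
```

```text
go [0.2661, 0.2285, 0.3821] [0.003, 0.0092, 0.0046]
```

Emit:
play_rows:
  rows:
    - [[0.1, 0.09, 0.03], [0, 0, 0]]
    - [[0.2, 0.18, 0.1], [0.003, 0.009, 0.005]]
    - [[0.266, 0.228, 0.2], [0.003, 0.009, 0.005]]
    - [[0.266, 0.228, 0.3], [0.003, 0.009, 0.005]]
    - [[0.266, 0.228, 0.36], [0.003, 0.009, 0.005]]
    - [[0.266, 0.228, 0.38], [0.003, 0.009, 0.005]]
    - [[0.266, 0.228, 0.38], [0.003, 0.009, 0.005]]
    - [[0.266, 0.228, 0.38], [0.003, 0.009, 0.005]]
  claw: 0

```text
time: 13.68
tool_pos: [0.6378, -0.0134, 0.0622]
tcp_rot: [3.137, -0.168, 0.003]
wrist_force: [0.1, -0.4, 0.3]
width: 0.5
grip_force: 0.0
```

```bash
python3 - <<'E'
from h import *
pose();go(.6365,-.014,-.0235,-6.2)
E
```

```text
t 13.68 [ 0.6378 -0.0134  0.0622] yaw -6.13 zdn [ 0.002 -0.    -1.   ] F [ 0.1 -0.4  0.3] w 0.500 g 0.0 q6 1.62
go [-0.0055, 0.003, 0.3428] [0.0001, -0.0028, 0.0016]
```

Emit:
play_rows:
  rows:
    - [[-0.005, 0.003, 0.08], [0, -0.003, 0]]
    - [[-0.005, 0.003, 0.16], [0, -0.003, 0]]
    - [[-0.005, 0.003, 0.23], [0, -0.003, 0]]
    - [[-0.005, 0.003, 0.28], [0, -0.003, 0]]
    - [[-0.005, 0.003, 0.315], [0, -0.003, 0]]
    - [[-0.005, 0.003, 0.335], [0, -0.003, 0]]
    - [[-0.005, 0.003, 0.341], [0, -0.003, 0]]
    - [[-0.005, 0.003, 0.341], [0, -0.003, 0]]
    - [[-0.005, 0.003, 0.341], [0, -0.003, 0]]

```text
time: 14.43
tool_pos: [0.6376, -0.0153, -0.0223]
tcp_rot: [3.137, -0.17, 0.002]
wrist_force: [-0.2, -0.1, -0.0]
width: 0.501
grip_force: 0.0
```

Emit:
play_rows:
  rows:
    - [[0, 0, 0], [0, 0, 0]]
    - [[0, 0, 0], [0, 0, 0]]
    - [[0, 0, 0], [0, 0, 0]]
    - [[0, 0, 0], [0, 0, 0]]
    - [[0, 0, 0], [0, 0, 0]]
    - [[0, 0, 0], [0, 0, 0]]
    - [[0, 0, 0], [0, 0, 0]]
    - [[0, 0, 0], [0, 0, 0]]
  claw: -1

```text
time: 15.1
tool_pos: [0.6378, -0.0154, -0.0222]
tcp_rot: [3.137, -0.171, 0.003]
wrist_force: [-0.4, 0.1, 5.9]
width: 0.269
grip_force: 40.2
```

Emit:
play_rows:
  rows:
    - [[0, 0, -0.04], [0, 0, 0]]
    - [[0, 0, -0.12], [0, 0, 0]]
    - [[0, 0, -0.24], [0, 0, 0]]
    - [[0, 0, -0.38], [0, 0, 0]]
    - [[0, 0, -0.5], [0, 0, 0]]
    - [[0, 0, -0.58], [0, 0, 0]]
    - [[0, 0, -0.6], [0, 0, 0]]
    - [[0, 0, -0.6], [0, 0, 0]]
    - [[0, 0, -0.6], [0, 0, 0]]

```text
time: 15.85
tool_pos: [0.6356, -0.0152, 0.1253]
tcp_rot: [3.137, -0.171, -0.003]
wrist_force: [-0.8, -0.2, -1.9]
width: 0.269
grip_force: 39.5
```

```bash
python3 - <<'E'
from h import *
pose();go(.4775,.1785,.125,-22)
E
```

```text
t 15.85 [ 0.6356 -0.0152  0.1253] yaw -6.22 zdn [-0.002 -0.    -1.   ] F [-0.8 -0.2 -1.9] w 0.269 g 39.5 q6 1.62
go [-0.7128, -0.7017, 0.0026] [0.0008, 0.0026, 0.3506]
```

Emit:
play_rows:
  rows:
    - [[-0.06, -0.06, 0], [0, 0, 0.05]]
    - [[-0.15, -0.15, 0], [0, 0, 0.12]]
    - [[-0.25, -0.25, 0], [0, 0, 0.2]]
    - [[-0.36, -0.36, 0], [0, 0, 0.28]]
    - [[-0.47, -0.46, 0], [0, 0, 0.35]]
    - [[-0.57, -0.56, 0], [0, 0, 0.35]]
    - [[-0.65, -0.64, 0], [0, 0, 0.35]]
    - [[-0.7, -0.69, 0], [0, 0, 0.35]]
    - [[-0.713, -0.702, 0], [0, 0, 0.35]]
    - [[-0.713, -0.702, 0], [0, 0, 0.35]]
    - [[-0.713, -0.702, 0], [0, 0, 0.35]]

```text
time: 16.77
tool_pos: [0.4778, 0.1779, 0.125]
tcp_rot: [3.082, -0.597, -0.003]
wrist_force: [0.7, 0.4, -0.5]
width: 0.266
grip_force: 39.5
```

```bash
python3 - <<'E'
from h import *
pose();go(.4775,.1785,.061,-22)
E
```

```text
t 16.77 [0.4778 0.1779 0.125 ] yaw -21.93 zdn [-0.002 -0.002 -1.   ] F [ 0.7  0.4 -0.5] w 0.266 g 39.5 q6 2.26
go [-0.0015, -0.0023, 0.2562] [0.003, 0.0021, 0.0016]
```

Emit:
play_rows:
  rows:
    - [[0, -0.002, 0.06], [0.003, 0.002, 0]]
    - [[0, -0.002, 0.12], [0.003, 0.002, 0]]
    - [[0, -0.002, 0.18], [0.003, 0.002, 0]]
    - [[0, -0.002, 0.225], [0.003, 0.002, 0]]
    - [[0, -0.002, 0.25], [0.003, 0.002, 0]]
    - [[0, -0.002, 0.256], [0.003, 0.002, 0]]
    - [[0, -0.002, 0.256], [0.003, 0.002, 0]]
    - [[0, -0.002, 0.256], [0.003, 0.002, 0]]

```text
time: 17.43
tool_pos: [0.4795, 0.1789, 0.0631]
tcp_rot: [-3.082, 0.599, -0.004]
wrist_force: [0.1, -0.9, -0.4]
width: 0.266
grip_force: 39.5
```

Emit:
play_rows:
  rows:
    - [[0, 0, 0.003], [0, 0, 0]]
    - [[0, 0, 0.004], [0, 0, 0]]
    - [[0, 0, 0.004], [0, 0, 0]]

```text
time: 17.68
tool_pos: [0.4792, 0.1792, 0.0622]
tcp_rot: [-3.082, 0.598, -0.005]
wrist_force: [-0.7, 0.1, -0.7]
width: 0.266
grip_force: 39.5
```

Emit:
play_rows:
  rows:
    - [[0, 0, 0.002], [0, 0, 0]]
    - [[0, 0, 0.004], [0, 0, 0]]
    - [[0, 0, 0.004], [0, 0, 0]]

```text
time: 17.93
tool_pos: [0.4786, 0.179, 0.0606]
tcp_rot: [-3.082, 0.598, -0.003]
wrist_force: [0.7, -0.6, -2.0]
width: 0.269
grip_force: 39.5
```

Expected contact is at about 0.0588.

Emit:
play_rows:
  rows:
    - [[0, 0, 0.002], [0, 0, 0]]
    - [[0, 0, 0.004], [0, 0, 0]]
    - [[0, 0, 0.004], [0, 0, 0]]

```text
time: 18.18
tool_pos: [0.4786, 0.179, 0.0595]
tcp_rot: [-3.082, 0.598, -0.003]
wrist_force: [-0.8, -0.2, -1.4]
width: 0.268
grip_force: 39.5
```

Emit:
play_rows:
  rows:
    - [[0, 0, 0.002], [0, 0, 0]]
    - [[0, 0, 0.003], [0, 0, 0]]
    - [[0, 0, 0.003], [0, 0, 0]]

```text
time: 18.43
tool_pos: [0.4787, 0.179, 0.0588]
tcp_rot: [-3.082, 0.598, -0.003]
wrist_force: [-1.0, 0.5, -2.0]
width: 0.271
grip_force: 39.5
```

Emit:
play_rows:
  rows:
    - [[0, 0, 0.002], [0, 0, 0]]
    - [[0, 0, 0.003], [0, 0, 0]]
    - [[0, 0, 0.003], [0, 0, 0]]

```text
time: 18.68
tool_pos: [0.4788, 0.179, 0.0588]
tcp_rot: [-3.082, 0.598, -0.003]
wrist_force: [-3.1, -1.2, 3.7]
width: 0.274
grip_force: 40.3
```

Emit:
play_rows:
  rows:
    - [[0, 0, 0.001], [0, 0, 0]]
    - [[0, 0, 0.003], [0, 0, 0]]
    - [[0, 0, 0.003], [0, 0, 0]]

```text
time: 18.93
tool_pos: [0.4788, 0.179, 0.0587]
tcp_rot: [-3.082, 0.598, -0.003]
wrist_force: [-4.7, -0.5, 10.5]
width: 0.265
grip_force: 40.9
```

Emit:
play_rows:
  rows:
    - [[0, 0, -0.003], [0, 0, 0]]
    - [[0, 0, -0.003], [0, 0, 0]]
    - [[0, 0, -0.003], [0, 0, 0]]
    - [[0, 0, -0.003], [0, 0, 0]]
    - [[0, 0, -0.003], [0, 0, 0]]
    - [[0, 0, -0.003], [0, 0, 0]]
  claw: -0.05

```text
time: 19.43
tool_pos: [0.4786, 0.1789, 0.0579]
tcp_rot: [-3.082, 0.598, -0.003]
wrist_force: [-0.2, 0.8, -1.2]
width: 0.477
grip_force: 0.0
```

Emit:
play_rows:
  rows:
    - [[0, 0, -0.03], [0, 0, 0]]
    - [[0, 0, -0.1], [0, 0, 0]]
    - [[0, 0, -0.2], [0, 0, 0]]
    - [[0, 0, -0.32], [0, 0, 0]]
    - [[0, 0, -0.44], [0, 0, 0]]
    - [[0, 0, -0.44], [0, 0, 0]]
    - [[0, 0, -0.44], [0, 0, 0]]

```text
time: 20.02
tool_pos: [0.4806, 0.1795, 0.1713]
tcp_rot: [-3.079, 0.598, -0.011]
wrist_force: [-0.5, -0.4, -1.1]
width: 0.479
grip_force: 0.0
```

```bash
python3 - <<'E'
from h import *
pose();go(.5,-.03,.18,-5)
E
```

```text
t 20.02 [0.4806 0.1795 0.1713] yaw -21.97 zdn [ 0.008  0.003 -1.   ] F [-0.5 -0.4 -1.1] w 0.479 g 0.0 q6 2.26
go [0.3857, 0.7479, -0.0367] [-0.0064, -0.009, -0.3771]
```

Emit:
play_rows:
  rows:
    - [[0.08, 0.15, 0], [0, 0, -0.1]]
    - [[0.16, 0.3, -0.01], [0, 0, -0.2]]
    - [[0.23, 0.45, -0.03], [-0.006, -0.009, -0.3]]
    - [[0.3, 0.58, -0.037], [-0.006, -0.009, -0.377]]
    - [[0.36, 0.69, -0.037], [-0.006, -0.009, -0.377]]
    - [[0.386, 0.748, -0.037], [-0.006, -0.009, -0.377]]
    - [[0.386, 0.748, -0.037], [-0.006, -0.009, -0.377]]
    - [[0.386, 0.748, -0.037], [-0.006, -0.009, -0.377]]

```text
time: 20.68
tool_pos: [0.4969, -0.0311, 0.1757]
tcp_rot: [3.137, -0.141, -0.013]
wrist_force: [0.2, -0.6, -0.6]
width: 0.475
grip_force: 0.0
```

```bash
python3 - <<'E'
from h import *
pose();go(.48,-.26,.18,-5)
E
```

```text
t 20.68 [ 0.4969 -0.0311  0.1757] yaw -5.15 zdn [-0.008 -0.001 -1.   ] F [ 0.2 -0.6 -0.6] w 0.475 g 0.0 q6 1.55
go [0.0147, 0.9178, -0.0159] [0.0019, 0.0106, -0.0034]
```

Emit:
play_rows:
  rows:
    - [[0.015, 0.15, -0.016], [0, 0.01, 0]]
    - [[0.015, 0.3, -0.016], [0, 0.01, 0]]
    - [[0.015, 0.45, -0.016], [0, 0.01, 0]]
    - [[0.015, 0.6, -0.016], [0, 0.01, 0]]
    - [[0.015, 0.74, -0.016], [0, 0.01, 0]]
    - [[0.015, 0.85, -0.016], [0, 0.01, 0]]
    - [[0.015, 0.918, -0.016], [0, 0.01, 0]]
    - [[0.015, 0.918, -0.016], [0, 0.01, 0]]
    - [[0.015, 0.918, -0.016], [0, 0.01, 0]]

```text
time: 21.43
tool_pos: [0.4816, -0.2586, 0.1806]
tcp_rot: [3.138, -0.138, 0.001]
wrist_force: [0.1, -0.0, -0.7]
width: 0.477
grip_force: 0.0
```

```bash
python3 - <<'E'
from h import *
pose();c=grab("wrist");cv2.imwrite("pics/w7raw.png",c["image"][...,::-1]);np.save("w7T.npy",c["T"]);t=grab("top");s=grab("scene")
print(proj(c,[[.526,-.302,.069],[.526,-.302,.025]]))
W=np.zeros((600,800,3),np.uint8)
W[:,:]=0;W[:300,:400]=cv2.resize(t["image"][205:305,95:228],(400,300),interpolation=cv2.INTER_CUBIC)
W[300:,:400]=cv2.resize(s["image"][120:190,252:345],(400,300),interpolation=cv2.INTER_CUBIC)
u,v=proj(c,[[.526,-.302,.04]])[0].astype(int);x0=max(0,u-80);y0=max(0,v-120);print("crop",x0,y0)
k=c["image"][y0:y0+240,x0:x0+160];k=cv2.resize(k,None,fx=2.5,fy=2.5,interpolation=cv2.INTER_CUBIC);W[:k.shape[0],400:400+k.shape[1]]=k
cv2.imwrite("pics/c7.png",W[...,::-1])
E
```

```text
t 21.43 [ 0.4816 -0.2586  0.1806] yaw -5.04 zdn [ 0.001 -0.001 -1.   ] F [ 0.1 -0.  -0.7] w 0.477 g 0.0 q6 1.12
[[297.25703442 132.55854293]
 [292.15373473 128.60843824]]
crop 213 9
```

View pics/c7.png

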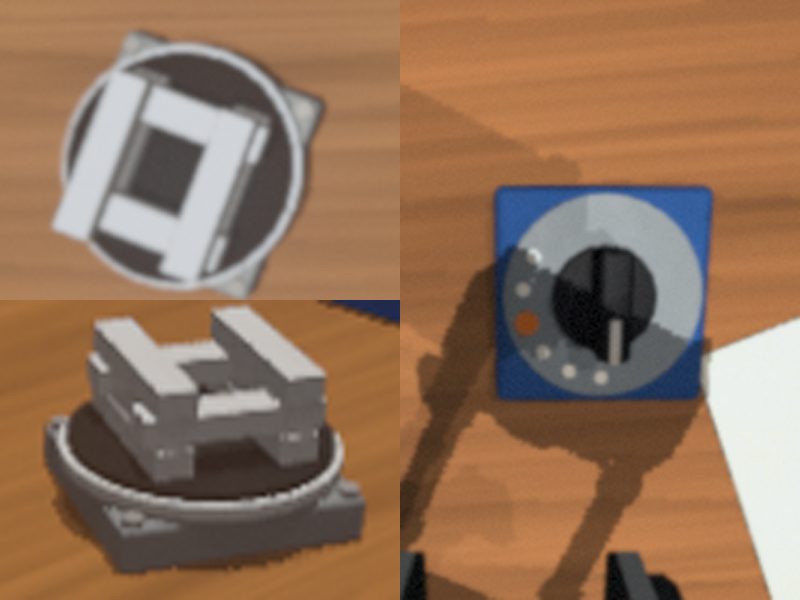

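```bash
python3 - <<'E'
from h import *
t=grab("top");Z=lambda p:np.array(p)/3.0+[95,205]-.5
for p in([(115,70),(147,83),(83,240),(53,227)],[(218,107),(257,122),(197,283),(162,268)]):
    w=ray(t,Z(p),.099)[:,:2];d=w[1]+w[0]-w[2]-w[3];print(w.mean(0).round(4),np.degrees(np.arctan2(d[1],d[0])).round(1))
pose();go(.5265,-.303,.10,-5)
E
```

```text
[0.5051 0.2508] -22.6
[0.4782 0.1795] -20.8
t 21.63 [ 0.4819 -0.2578  0.1812] yaw -4.89 zdn [ 0.002 -0.001 -1.   ] F [-0.1  0.3  0.7] w 0.473 g 0.0 q6 1.12
go [0.1927, 0.1643, 0.3253] [0.0016, -0.0021, 0.0024]
```

The stack is right: the top slats measure (0.505,0.251) and (0.478,0.180), each within about 2 mm of target. Next is the knob, at (0.5265,-0.303) with yaw about -5°.

Emit:
play_rows:
  rows:
    - [[0.06, 0.05, 0.05], [0, 0, 0]]
    - [[0.12, 0.1, 0.13], [0, 0, 0]]
    - [[0.18, 0.15, 0.22], [0, 0, 0]]
    - [[0.193, 0.164, 0.3], [0, 0, 0.002]]
    - [[0.193, 0.164, 0.325], [0, 0, 0.002]]
    - [[0.193, 0.164, 0.325], [0, 0, 0.002]]
    - [[0.193, 0.164, 0.325], [0, 0, 0.002]]
  claw: 0

```text
time: 22.22
tool_pos: [0.5261, -0.3037, 0.1005]
tcp_rot: [3.137, -0.138, 0.002]
wrist_force: [0.3, 0.1, 0.8]
width: 0.497
grip_force: 0.0
```

```bash
python3 - <<'E'
from h import *
pose();go(.5265,-.303,.015,-5)
c=grab("wrist");cv2.imwrite("pics/w8.png",cv2.resize(c["image"][60:320,130:390],(600,600),interpolation=cv2.INTER_CUBIC)[...,::-1])
print(proj(c,[[.5265,-.303,.069],[.504,-.301,.069],[.549,-.305,.069]]).round(1).tolist())
E
```

```text
t 22.22 [ 0.5261 -0.3037  0.1005] yaw -5.04 zdn [ 0.001 -0.001 -1.   ] F [0.3 0.1 0.8] w 0.497 g 0.0 q6 1.09
go [0.0011, -0.0034, 0.3421] [0.0017, -0.0015, -0.0009]
[[256.8, 205.7], [256.8, 232.2], [256.8, 177.5]]
```

View pics/w8.png

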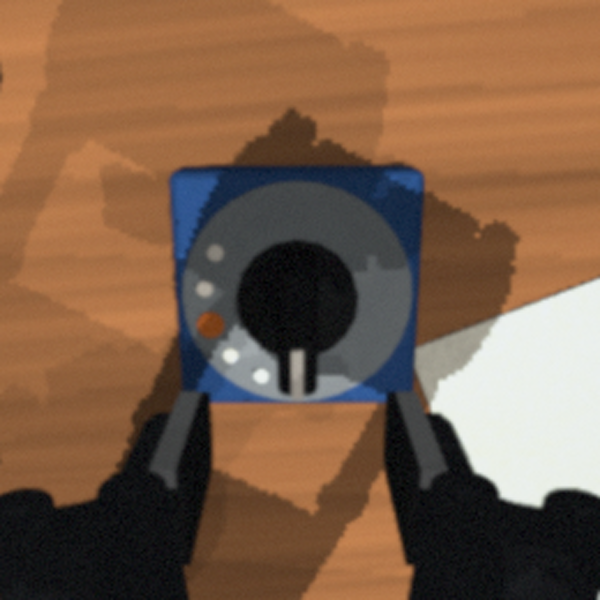

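The bar end sits at crop column 297, between finger inner edges at 210 and 388 (midpoint 299), and the box edges are square. It is centred, so I descend straight.

Emit:
play_rows:
  rows:
    - [[0, 0, 0.06], [0, 0, 0]]
    - [[0, 0, 0.13], [0, 0, 0]]
    - [[0, 0, 0.2], [0, 0, 0]]
    - [[0, 0, 0.26], [0, 0, 0]]
    - [[0, 0, 0.3], [0, 0, 0]]
    - [[0, 0, 0.325], [0, 0, 0]]
    - [[0, 0, 0.34], [0, 0, 0]]
    - [[0, 0, 0.34], [0, 0, 0]]
    - [[0, 0, 0.34], [0, 0, 0]]

```text
time: 23.02
tool_pos: [0.5272, -0.3054, 0.0164]
tcp_rot: [3.136, -0.14, 0.005]
wrist_force: [0.1, -0.4, 0.3]
width: 0.499
grip_force: 0.0
```

Emit:
play_rows:
  rows:
    - [[0, 0, 0], [0, 0, 0]]
    - [[0, 0, 0], [0, 0, 0]]
    - [[0, 0, 0], [0, 0, 0]]
    - [[0, 0, 0], [0, 0, 0]]
    - [[0, 0, 0], [0, 0, 0]]
    - [[0, 0, 0], [0, 0, 0]]
    - [[0, 0, 0], [0, 0, 0]]
    - [[0, 0, 0], [0, 0, 0]]
  claw: -1
  newtons: 30

```text
time: 23.68
tool_pos: [0.5274, -0.3037, 0.0167]
tcp_rot: [3.138, -0.14, 0.005]
wrist_force: [1.0, 5.9, 5.1]
width: 0.159
grip_force: 31.7
```

```bash
python3 - <<'E'
from h import *
pose();s=bot.read_state();print(s["torque"].round(2),s["q"].round(3))
E
```

```text
t 23.68 [ 0.5274 -0.3037  0.0167] yaw -5.11 zdn [ 0.003 -0.    -1.   ] F [1.  5.9 5.1] w 0.159 g 31.7 q6 1.09
[ 0.9  -0.09  0.07] [-0.564  0.318  1.911  0.002  0.909  1.095]
```

Emit:
play_rows:
  rows:
    - [[0, -0.003, 0], [0, 0, 0]]
    - [[0, -0.006, 0], [0, 0, 0]]
    - [[0, -0.006, 0], [0, 0, 0]]
    - [[0, -0.006, 0], [0, 0, 0]]
  newtons: 60

```text
time: 24.02
tool_pos: [0.5274, -0.3037, 0.0168]
tcp_rot: [3.136, -0.139, 0.005]
wrist_force: [-0.1, 2.8, 5.8]
width: 0.151
grip_force: 61.8
```

Emit:
play_rows:
  rows:
    - [[0, 0, 0], [0, 0, 0.01]]
    - [[0, 0, 0], [0, 0, 0.03]]
    - [[0, 0, 0], [0, 0, 0.06]]
    - [[0, 0, 0], [0, 0, 0.1]]
    - [[0, 0, 0], [0, 0, 0.14]]
    - [[0, 0, 0], [0, 0, 0.18]]
    - [[0, 0, 0], [0, 0, 0.22]]
    - [[0, 0, 0], [0, 0, 0.26]]
    - [[0, 0, 0], [0, 0, 0.3]]
    - [[0, 0, 0], [0, 0, 0.34]]
    - [[0, 0, 0], [0, 0, 0.38]]
    - [[0, 0, 0], [0, 0, 0.42]]
    - [[0, 0, 0], [0, 0, 0.46]]
    - [[0, 0, 0], [0, 0, 0.49]]
    - [[0, 0, 0], [0, 0, 0.515]]
    - [[0, 0, 0], [0, 0, 0.53]]
    - [[0, 0, 0], [0, 0, 0.535]]
    - [[0, 0, 0], [0, 0, 0.535]]

```text
time: 25.52
tool_pos: [0.5273, -0.3038, 0.0168]
tcp_rot: [3.038, -0.791, 0.006]
wrist_force: [-0.9, 3.3, 5.1]
width: 0.152
grip_force: 61.8
```

```bash
python3 - <<'E'
from h import *
pose();s=bot.read_state();print(s["torque"].round(2),s["q"].round(3))
E
```

```text
t 25.52 [ 0.5273 -0.3038  0.0168] yaw -29.17 zdn [ 0.003 -0.003 -1.   ] F [-0.9  3.3  5.1] w 0.152 g 61.8 q6 1.52
[0.4  0.19 0.15] [-5.630e-01  3.170e-01  1.913e+00 -1.000e-03  9.080e-01  1.517e+00]
```

Emit:
play_rows:
  rows:
    - [[0, 0, 0], [0, 0, 0.01]]
    - [[0, 0, 0], [0, 0, 0.03]]
    - [[0, 0, 0], [0, 0, 0.06]]
    - [[0, 0, 0], [0, 0, 0.1]]
    - [[0, 0, 0], [0, 0, 0.14]]
    - [[0, 0, 0], [0, 0, 0.18]]
    - [[0, 0, 0], [0, 0, 0.22]]
    - [[0, 0, 0], [0, 0, 0.26]]
    - [[0, 0, 0], [0, 0, 0.3]]
    - [[0, 0, 0], [0, 0, 0.34]]
    - [[0, 0, 0], [0, 0, 0.38]]
    - [[0, 0, 0], [0, 0, 0.42]]
    - [[0, 0, 0], [0, 0, 0.46]]
    - [[0, 0, 0], [0, 0, 0.49]]
    - [[0, 0, 0], [0, 0, 0.515]]
    - [[0, 0, 0], [0, 0, 0.53]]
    - [[0, 0, 0], [0, 0, 0.535]]
    - [[0, 0, 0], [0, 0, 0.535]]

```text
time: 27.02
tool_pos: [0.5271, -0.3039, 0.0168]
tcp_rot: [2.807, -1.407, 0.006]
wrist_force: [-1.3, 1.9, 6.1]
width: 0.155
grip_force: 61.9
```

```bash
python3 - <<'E'
from h import *
pose();s=bot.read_state();print(s["torque"].round(2),s["q"].round(3))
E
```

```text
t 27.02 [ 0.5271 -0.3039  0.0168] yaw -53.24 zdn [ 0.003 -0.003 -1.   ] F [-1.3  1.9  6.1] w 0.155 g 61.9 q6 1.94
[0.3  0.37 0.09] [-5.630e-01  3.170e-01  1.913e+00 -1.000e-03  9.080e-01  1.937e+00]
```

Second stop reached at 48.1°. Now the third, +24°.

Emit:
play_rows:
  rows:
    - [[0, 0, 0], [0, 0, 0.01]]
    - [[0, 0, 0], [0, 0, 0.03]]
    - [[0, 0, 0], [0, 0, 0.06]]
    - [[0, 0, 0], [0, 0, 0.1]]
    - [[0, 0, 0], [0, 0, 0.14]]
    - [[0, 0, 0], [0, 0, 0.18]]
    - [[0, 0, 0], [0, 0, 0.22]]
    - [[0, 0, 0], [0, 0, 0.26]]
    - [[0, 0, 0], [0, 0, 0.3]]
    - [[0, 0, 0], [0, 0, 0.34]]
    - [[0, 0, 0], [0, 0, 0.38]]
    - [[0, 0, 0], [0, 0, 0.42]]
    - [[0, 0, 0], [0, 0, 0.46]]
    - [[0, 0, 0], [0, 0, 0.49]]
    - [[0, 0, 0], [0, 0, 0.515]]
    - [[0, 0, 0], [0, 0, 0.53]]
    - [[0, 0, 0], [0, 0, 0.53]]
    - [[0, 0, 0], [0, 0, 0.53]]
    - [[0, 0, 0], [0, 0, 0.53]]
    - [[0, 0, 0], [0, 0, 0.53]]

```text
time: 28.68
tool_pos: [0.527, -0.3039, 0.0168]
tcp_rot: [2.457, -1.957, 0.006]
wrist_force: [-2.0, 1.2, 6.3]
width: 0.156
grip_force: 61.9
```

```bash
python3 - <<'E'
from h import *
pose();t=grab("top");h=cv2.cvtColor(t["image"],cv2.COLOR_RGB2HSV)
# dots & stack orientation from the top view: third-layer faces at z=.099
m=((h[...,1]<50)&(h[...,2]>175)).astype(np.uint8);m[:,215:]=0;m[:205]=0;m[315:]=0;m[:,:95]=0
g=m[205:315,95:215]*h[205:315,95:215,2];print(m.sum())
l=cv2.HoughLinesP(cv2.Canny(t["image"][205:315,95:215],60,150),1,np.pi/360,20,minLineLength=22,maxLineGap=3)
for a in l[:,0]:
    w=ray(t,np.array(a).reshape(2,2)+[95,205],.099)[:,:2];d=w[1]-w[0];print(w.mean(0).round(3),round(np.linalg.norm(d),3),round(np.degrees(np.arctan2(d[1],d[0]))%180,1))
pose();save(t,"top9.png")
E
```

```text
t 28.68 [ 0.527  -0.3039  0.0168] yaw -77.08 zdn [ 0.002 -0.003 -1.   ] F [-2.   1.2  6.3] w 0.156 g 61.9 q6 2.35
2471
[0.448 0.163] 0.046 176.9
[0.436 0.241] 0.071 70.4
[0.441 0.21 ] 0.045 84.3
t 28.73 [ 0.527  -0.3039  0.0168] yaw -77.08 zdn [ 0.003 -0.003 -1.   ] F [-2.1  2.7  6. ] w 0.151 g 61.9 q6 2.35
```

```bash
python3 - <<'E'
from h import *
t=grab("top");h=cv2.cvtColor(t["image"],cv2.COLOR_RGB2HSV);b=(h[...,1]<60)&(h[...,2]>170)
C=np.array([.492,.2143]);a=np.radians(-94);X=np.array([np.cos(a),np.sin(a)]);Y=np.array([-X[1],X[0]])
def frac(cx,cy,lx,ly,z):
    P=[np.r_[C+X*(cx+i*lx/2)+Y*(cy+j*ly/2),z] for i,j in((-1,-1),(1,-1),(1,1),(-1,1))]
    k=np.zeros(b.shape,np.uint8);cv2.fillPoly(k,[proj(t,P).round().astype(int)],1);k=k>0;return round(b[k].mean(),2)
for s in(1,-1):print("top slat",frac(0,38*s/1e3,.104,.018,.099),"beside in/out",frac(0,s*.020,.045,.006,.099),frac(0,s*.056,.1,.006,.099),"ends",frac(.062,s*.038,.008,.02,.099),frac(-.062,s*.038,.008,.02,.099))
for s in(1,-1):print("mid",frac(s*.038,0,.018,.045,.081))
E
```

```text
top slat 1.0 beside in/out 0.06 0.2 ends 0.0 0.21
top slat 1.0 beside in/out 0.06 0.06 ends 0.0 0.17
mid 1.0
mid 1.0
```

The stack turned with the plate and stayed in order: every expected slat face is filled, and the gaps between and around them are clear. Handing in.

```bash
python3 -c "
from h import *
pose();print(bot.finish_job())"
```

```text
t 28.78 [ 0.527  -0.3039  0.0168] yaw -77.08 zdn [ 0.003 -0.003 -1.   ] F [-1.8  1.5  6.9] w 0.148 g 61.9 q6 2.35
the job is handed in; nothing more can be done
None
```

I laid both slats as the third layer, turned the knob about 72° clockwise to the third stop and handed the job in while still gripping it at about 62 N; no verdict came back, and I viewed 12 pictures, two over the limit of 10.

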